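# Seat the mixing beaker on the press-to-run mixer and hold it down

### The job

Pick up the closed mixing beaker (the bar on its lid is the handle), carry it upright to the bench mixer and press it down onto the sprung seat in the mixer's well. Turn it until the six slots in its base mesh with the mixer's drive lugs, slide it fully home and keep it pressed to the stop for about three seconds; the mixer runs only while it is held down, so finish while still holding the beaker and pressing. Do not disturb the other loose things on the bench.

Things in the scene. Friction and masses are not known exactly. Their poses are not given: they have to be found in the camera images.
- beaker: Closed mixing beaker: light grey, black base, blue lid; 72 mm across the lid, 66 mm across the body, 118 mm tall, about 0.3 kg. Origin: centre of its underside, z up; x runs along the bar on the lid, toward the small steel vent nipple. The black foot is a hollow skirt, 59 mm across at the bottom, widening to 66 mm at 6 mm up.
- beaker_handle (a point): Middle of the blue upright bar on the beaker's lid, 104 mm above its underside: bar 50 mm long along the beaker's x, 14 mm thick along its y, 28 mm tall, standing on the lid's flat top (90 mm up).
- beaker_coupling (a point): Middle of the drive coupling in the beaker's base, 9.5 mm above its underside, on its axis. Six black teeth, 7 mm wide, point inward from the skirt, 2 to 17 mm above the underside, at 30, 90, 150... deg from the beaker's x; the open slots between them lie at 0, 60, 120... deg, two of them right under the bar.
- mixer: White press-to-run bench mixer, fixed: housing 150 mm (x) by 130 mm (y), 42 mm high, knob and lamp on its -x face; on it a round turret 94 mm across with an aluminium rim at 72 mm. Origin: underside, on the turret's axis, z up. The turret's open well is 70 mm wide; in it lie the sprung seat, 6 mm below the rim, and in the middle the steel drive.
- drive (a joint): Angle (rad) of the steel drive in the well, counter-clockwise from above relative to the mixer: a hub with six radial lugs every 60 deg; at 0 one lug points along the mixer's +x. It starts within 0.52 either way. The geared motor holds it still (0.35 N m to turn it).
- drive_top (a point): Middle of the drive's lug tops, on the well's axis, 64 mm above the mixer's underside, 2 mm below the raised seat. Each lug is 7.5 mm wide and reaches 24 mm from the axis. Beaker and drive mesh when the beaker's bar is in line with a lug (every 60 deg), with about 7 deg of play either way.
- seat (a joint): Travel (m) of the black sprung ring in the well on which the beaker's skirt stands: 0 raised (top 66 mm above the mixer's underside), 0.014 at its stop (52 mm). Spring 6 N raised, 11.6 N at the stop; it lifts the beaker again if let go. With teeth on top of the lugs the beaker stops at about 0.004; meshed, it slides on to 0.014.
- powder_jar: Round white jar with blue lid, 64 mm wide, 74 mm tall, stands loose behind the mixer; origin under its centre. Leave alone.
- liquid_jar: Round brown jar with black lid, 42 mm wide, 82 mm tall, stands loose; origin under its centre. Leave alone.
- spatula: Plaster spatula with wooden handle, 209 mm long along its x, 21 mm wide, 18 mm high, lies loose; origin under its centre. Leave alone.
- note_pad: Yellow note pad, 89 mm square, 11 mm high, lies loose; origin under its centre. Leave alone.
- impression_tray: Metal impression tray, 90 by 83 mm, 16 mm high, lies loose; origin under its centre. Leave alone.

How it is judged (in metres and radians):
On the way, in this order (a step that is already met when the one before it is completed fails the run):
1. the beaker is lifted clear of the bench (height (world z) of beaker above 0.03 m), for 0.1 s.
2. the beaker, in the well, presses the sprung seat down (value of joint seat above 0.002 m and contact force between beaker and mixer above 1 N and horizontal distance between beaker and mixer below 0.006 m).
3. meshed with the drive and held fully down for 2.5 s (value of joint seat above 0.012 m and z of beaker in the frame of mixer below 0.0545 m and horizontal distance between beaker and mixer below 0.004 m and angle between beaker's own z axis and vertical below 0.08 rad and contact force between the fingers and beaker above 2 N), for 2.5 s.
At the end, for the whole second after the job is handed in: The fingers still hold the beaker (over 2 N of contact), meshed on the drive and fully home: seat pressed over 12 of its 14 mm, beaker underside less than 54.5 mm above the mixer's, within 4 mm of its axis and upright within 0.08 rad (all of step 3); the arm keeps its last pose, push and grip.
It fails at once if the beaker tips over 0.5 rad (angle between beaker's own z axis and vertical above 0.5 rad).
It fails at once if another loose thing is pushed more than 2 cm (distance of any of powder_jar, liquid_jar, spatula, note_pad, impression_tray from where it was at the start of the episode above 0.02 m).
It also fails if it takes over 48 s, if anything falls off the work surface, if the arm or the gripper's body presses on something with over 40 N, if the wrist force passes 120 N, or if a joint passes its speed limit or range.

### The arm

A 6-joint arm with a two-finger parallel gripper is mounted at the origin on a cart in front of the work surface, level with it; the furniture and walls round the work are solid. World frame = base frame: x ahead of the robot, y to its left, z up, the work surface at z = 0. Lengths are in m, angles in degrees, forces in N, time in s.
With the tool pointing down it reaches from about 0.4 to 0.825 m from the base axis. Payload 7 kg.
Tool frame: the origin (TCP) lies midway between the tips of the shut fingers; the grasp point (between the pads) lies 19 mm behind it; z points along the fingers, y is the line along which they close (so a half turn about z gives the same grasp; the last joint's range is limited). The gripper opens to 88 mm and grips with 3 to 60 N. Pads are 19 mm wide; open, the fingers measure 130 mm over their backs; the gripper's body (78 mm by 193 mm) begins 47 mm behind the grasp point.
Start: joints at [-47.321, 20.546, 0.682, 0, -70.136, -16.507], TCP at [0.298, -0.606, 0.227] pointing down, gripper open.
Joint ranges: [-176.03, 176.03], [-82.01, 121.73], [-58.28, 71.71], [-173.87, 95.51], [-174.79, -0.11], [-173.66, 173.66]. Speed limits (degrees/s): [136.94, 136.94, 172.46, 180, 180, 180].

### API

Orientations are given as [roll, pitch, yaw] about the fixed x, y, z axes, in that order (R = Rz(yaw) Ry(pitch) Rx(roll)).
In Python, from plant import ctrl gives the robot as it stands. The module is installed in compiled form; this text tells all that it offers.
- The arm moves only by the tool send_rows, never from a script. Its argument "plan" is a list that holds one entry, the list of rows, each a list of 6 numbers: the shift along the tool's x, y, z in fractions of the full range, 1 being 80 cm, then the turn, a rotation vector about the tool's x, y, z in fractions of the full range, 1 being 90 degrees. A call has 1 to 8 rows; each row is the pose to reach, as a shift and turn from the pose commanded when the call began, along the tool's axes at that moment; what a row does not reach only later rows make up. A row lasts 1/12 s, in which the tool goes at most 41.7 mm and 7.16 degrees, less where a joint would pass 70% of its speed; a pose out of reach is approached as far as the arm can. Shift and turn numbers lie between -1 and 1, and a call with a number outside is refused. A call with a gripper value outside its range is refused whole. "fingers" is the opening, from 0 (shut) to 1 (fully open), set as the call begins (left out, the last holds). The fingers move at their own pace and stop on an object; the grip force is fixed at half the most. Time passes only in rows, so rows that repeat a pose let the fingers close. It gives the time, the measured TCP pose, the force, the opening and the grip force at its end, in the units of the state.
- ctrl.get_obs(): the state, without advancing time (a new reading comes with each control period).
- ctrl.snapshot(name): name is "scene" or "top" or "wrist"; returns a dict with "img" (420x560x3 uint8, red, green, blue), "K" (3x3 intrinsics, pixels), "pose" (4x4, takes a point from camera to world coordinates). Camera axes: x right, y down, z forward; pixel columns grow to the right and rows downward; lengths in m; the calibration is good to about 2 mm. A picture is of the moment at which its call begins. There is no depth.
- ctrl.close_job(): hands the job in; it is judged then, once.
The state is a dict: "clock": time; "joint_pos": joint angles; "qvel": joint speeds; "tau": joint torques, N m; "tool_pos": TCP position; "orientation": TCP orientation; "force": force on the tool from outside, world axes, zero at the start; "moment": the same for the moment, N m; "opening": finger opening in m; "gripper_force": force on a finger pad.
Only numpy, scipy, OpenCV 4.12 (cv2) and the standard library are available. Lean on these libraries where they do the work, as an engineer would, in place of code of your own. Each camera call takes 0.05 s, during which the arm holds its last target. There are 200 camera calls.

## Working session

There is one attempt and no reset: what is moved stays moved. The work goes in short steps, Python scripts to look and compute and a tool call to move; the robot and the scene stay as the last step left them, time stands still between calls to the robot, and variables do not carry over. Pictures are saved under pics/ and viewed, at most 10 in all, crops included, and the job is handed in when it is done.

Besides the shell and the picture viewer there is one more tool, called after "Emit:" by a JSON object that holds its "fn" and its "kwargs". send_rows: Moves the arm, as the interface text tells. Its arguments: {"type":"object","properties":{"plan":{"type":"array","items":{"type":"array","items":{"type":"array","items":{"type":"number"}}}},"fingers":{"type":"number"}},"required":["plan"]}

```bash
mkdir -p pics; cat > h.py <<'E'
import numpy as np, cv2, json
from plant import ctrl
def snap(n,f):
    s=ctrl.snapshot(n); cv2.imwrite('pics/'+f+'.png',s['img'][:,:,::-1]); np.savez('pics/'+f+'.npz',K=s['K'],P=s['pose'],img=s['img']); return s
def ld(f): d=np.load('pics/'+f+'.npz'); return d['K'],d['P']
def ray(f,u,v):
    K,P=ld(f); d=P[:3,:3]@np.linalg.solve(K,[u,v,1]); return P[:3,3],d
def at(f,u,v,z): o,d=ray(f,u,v); return o+d*(z-o[2])/d[2]
def tri(*obs):
    A=0;b=0
    for f,u,v in obs:
        o,d=ray(f,u,v); d/=np.linalg.norm(d); M=np.eye(3)-np.outer(d,d); A=A+M;b=b+M@o
    return np.linalg.solve(A,b)
def proj(f,p):
    K,P=ld(f); q=K@(P[:3,:3].T@(np.array(p)-P[:3,3])); return q[:2]/q[2]
E
python3 - <<'E'
from h import *
for n in('scene','top'): s=snap(n,n); print(s['K'],s['pose'].round(3))
print(ctrl.get_obs())
a=[cv2.imread(f'pics/{n}.png') for n in('scene','top')]
E
```

```text
[[421.21542202   0.         273.65152608]
 [  0.         421.21542202 208.84226354]
 [  0.           0.           1.        ]] [[-0.587 -0.391  0.709 -0.405]
 [-0.809  0.269 -0.522  0.624]
 [ 0.014 -0.88  -0.474  0.721]
 [ 0.     0.     0.     1.   ]]
[[403.16488103   0.         277.62215478]
 [  0.         403.16488103 212.84984729]
 [  0.           0.           1.        ]] [[ 0.02  -0.993  0.113  0.35 ]
 [-1.    -0.019  0.007 -0.028]
 [-0.005 -0.113 -0.994  1.493]
 [ 0.     0.     0.     1.   ]]
{'clock': 0.1, 'joint_pos': array([-4.73186272e+01,  2.05861746e+01,  6.38761615e-01, -1.79514807e-02,
       -7.01355058e+01, -1.65086465e+01]), 'qvel': array([ 0.01068382, -0.11930869,  0.17282857,  0.07954502, -0.02219723,
       -0.08213234]), 'tau': array([-1.87337064e-03, -5.84162343e+01,  2.93749487e+01,  7.01556802e+00,
        1.01473005e-02, -7.04606600e-05]), 'tool_pos': array([ 0.29752909, -0.6053992 ,  0.22572677]), 'orientation': array([ 1.79915703e+02, -7.38356804e-03, -1.53833380e+02]), 'force': array([-1.16733158, -0.74484493, -0.42856914]), 'moment': array([ 0.00934131, -0.0051779 , -0.00111637]), 'gripper_force': 0.0, 'opening': 0.08755436623729136}
```

View pics/scene.png

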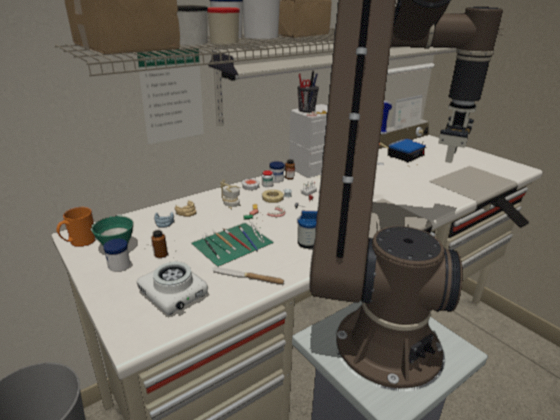

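View pics/top.png

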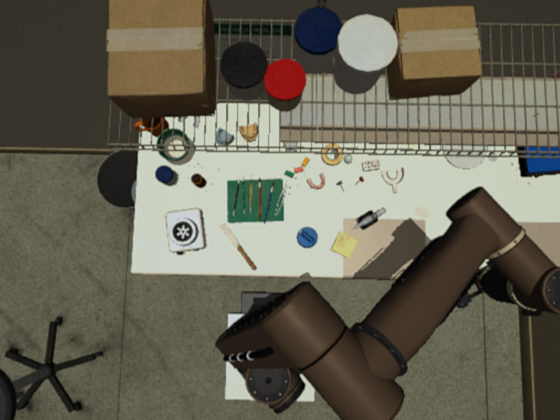

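Scene shows the mixer at (173,285) and the beaker with blue lid at (310,228). In the top view the mixer turret is at (184,232) and the lid at (307,237). I'll enlarge both.

```bash
python3 - <<'E'
from h import *
def c(n,u,v): 
    im=cv2.imread(f'pics/{n}.png')[v-30:v+30,u-40:u+40]; return cv2.resize(im,(400,300),interpolation=cv2.INTER_CUBIC)
cv2.imwrite('pics/c1.png',np.vstack([np.hstack([c('top',307,237),c('top',184,232)]),np.hstack([c('scene',310,228),c('scene',173,285)])]))
print(tri(('top',307,237),('scene',311,216)),at('top',307,237,.118),at('top',184,232,.068),at('scene',173,275,.07),tri(('top',184,232),('scene',173,275)))
E
```

```text
[ 0.42418647 -0.12275526  0.10051098] [ 0.42541426 -0.11913979  0.118     ] [0.43731894 0.31327857 0.068     ] [0.4282621  0.32129813 0.07      ] [0.43843841 0.31616716 0.06118618]
```

View pics/c1.png

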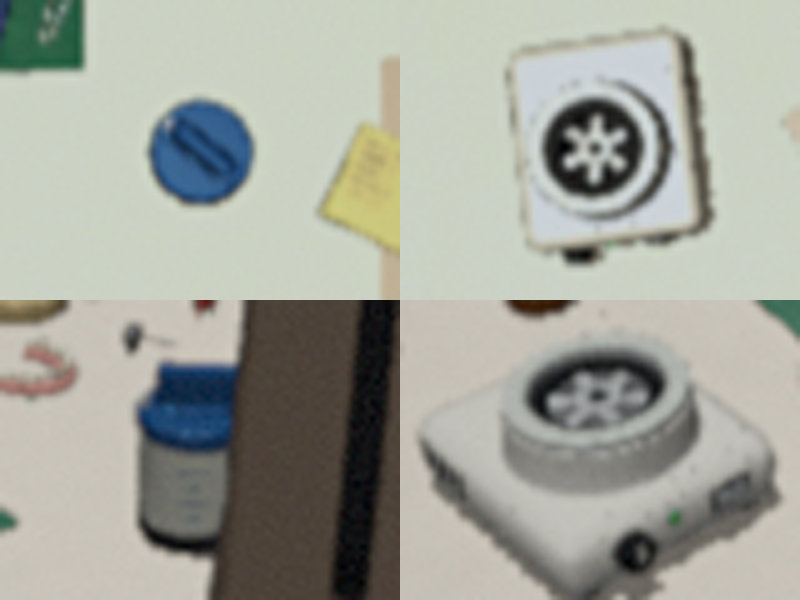

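Crop positions, 5x enlarged. The lid centre is at (201,151), which is top pixel (307.2,237.2). The bar runs from (178,128) to (232,172) with the nipple at upper left, giving a beaker yaw of about +50°. The well centre is at (596,148), top pixel (183.2,231.6). Next I move above the beaker for a wrist view.

```bash
cat >> h.py <<'E'
from scipy.spatial.transform import Rotation as Ro
def go(p,yaw):
    o=ctrl.get_obs(); R=Ro.from_euler('xyz',o['orientation'],degrees=True)
    T=Ro.from_euler('xyz',[180,0,yaw],degrees=True)
    print('now',o['clock'].__round__(2) if 0 else o['clock'],o['tool_pos'].round(4),o['orientation'].round(2),o['force'].round(1),o['joint_pos'].round(0))
    print('shift cm',(R.inv().apply(np.array(p)-o['tool_pos'])*100).round(2),'turn',(R.inv()*T).as_rotvec(degrees=True).round(2))
E
python3 -c "
from h import *
print(proj('top',[0.4254,-.119,.1]));print(at('top',307.2,237.2,.09),at('top',183.2,231.6,.066))
go([.425,-.14,.26],-130)"
```

```text
[306.60890693 237.28165177]
[ 0.42626376 -0.12170741  0.09      ] [0.43880545 0.31666401 0.066     ]
now 0.1 [ 0.2975 -0.6054  0.2257] [ 1.7992e+02 -1.0000e-02 -1.5383e+02] [-1.2 -0.7 -0.4] [-47.  21.   1.  -0. -70. -17.]
shift cm [-31.96  36.15  -3.38] turn [ 8.000e-02  1.000e-02 -2.383e+01]
```

The rows are not in the units I measure in: shifts go in shares of 80 cm and turns go in shares of 90 degrees. I convert before sending: 22.2 cm / 80 = 0.2775, -1.2 cm / 80 = -0.015, -15 degrees / 90 = -0.1667.

Emit:
{"fn": "send_rows", "kwargs": {"plan": [[[-0.0188, 0.0213, -0.005, 0, 0, -0.0111], [-0.05, 0.0563, -0.01, 0, 0, -0.0333], [-0.0825, 0.0938, -0.015, 0, 0, -0.0556], [-0.115, 0.13, -0.02, 0, 0, -0.0778], [-0.1475, 0.1675, -0.025, 0, 0, -0.1], [-0.18, 0.2038, -0.03, 0, 0, -0.1222], [-0.2125, 0.2413, -0.035, 0, 0, -0.1444], [-0.245, 0.2775, -0.0375, 0, 0, -0.1667]]], "fingers": 1}}

```text
clock: 0.77
tool_pos: [0.3756, -0.3183, 0.2568]
orientation: [-180.0, 0.0, -138.7]
force: [1.2, -0.5, -0.2]
opening: 0.0878
gripper_force: 0.0
```

```bash
python3 -c "
from h import *
go([.425,-.14,.26],-130)"
```

```text
now 0.7667 [ 0.3756 -0.3183  0.2568] [-1.7999e+02  1.0000e-02 -1.3875e+02] [ 1.2 -0.5 -0.2] [-17.   2. -19.  -0. -69. -31.]
shift cm [-15.47  10.15  -0.32] turn [-0.01  0.01 -8.75]
```

Converted, -15.5 cm / 80 = -0.1938, -14.7 cm / 80 = -0.1838, -9 degrees / 90 = -0.1.

Emit:
{"fn": "send_rows", "kwargs": {"plan": [[[-0.0388, 0.025, -0.0013, 0, 0, -0.0222], [-0.08, 0.0513, -0.0025, 0, 0, -0.0444], [-0.1213, 0.0775, -0.0025, 0, 0, -0.0667], [-0.16, 0.1025, -0.0038, 0, 0, -0.0889], [-0.1838, 0.1188, -0.0038, 0, 0, -0.1], [-0.1938, 0.1263, -0.0038, 0, 0, -0.1], [-0.1938, 0.1263, -0.0038, 0, 0, -0.1]]]}}

```text
clock: 1.35
tool_pos: [0.4261, -0.1403, 0.2595]
orientation: [180.0, 0.0, -129.7]
force: [0.3, 0.0, 0.2]
opening: 0.0877
gripper_force: 0.0
```

```bash
python3 -c "
from h import *
s=snap('wrist','w1'); snap('scene','s1');print(s['pose'].round(3),s['K'].round(1))
print(proj('w1',[.4263,-.1217,.09]))
go([.4263,-.1217,.12],-130)"
```

```text
[[-0.77   0.61   0.187  0.375]
 [ 0.639  0.735  0.228 -0.202]
 [ 0.001  0.295 -0.956  0.416]
 [ 0.     0.     0.     1.   ]] [[331.5   0.  279.5]
 [  0.  331.5 209.2]
 [  0.    0.    1. ]]
[290.08755561 203.56766358]
now 1.45 [ 0.4257 -0.142   0.2594] [ 1.7998e+02 -2.0000e-02 -1.2978e+02] [-0.4 -0.3  0.1] [  7.  -3. -23.   0. -70. -47.]
shift cm [-1.61  1.25 13.94] turn [ 0.02 -0.02  0.22]
```

View pics/w1.png

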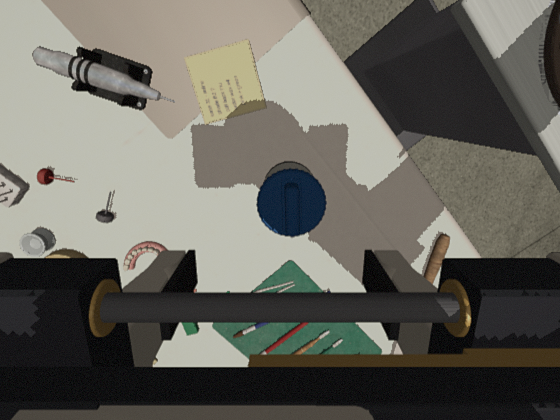

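Wrist view: lid at about (291,203), bar vertical from (291,184) to (291,228). The bar is already nearly aligned with the fingers. I'll enlarge it.

```bash
python3 - <<'E'
from h import *
im=cv2.imread('pics/w1.png')[155:245,245:337]; im=cv2.convertScaleAbs(im,alpha=2.2,beta=10); a=cv2.resize(im,(552,540),interpolation=cv2.INTER_CUBIC)
b=cv2.imread('pics/s1.png')[180:270,280:321]; b=cv2.resize(b,(246,540),interpolation=cv2.INTER_CUBIC)
cv2.imwrite('pics/c2.png',np.hstack([a,b]))
E
```

```text
(no output)
```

View pics/c2.png

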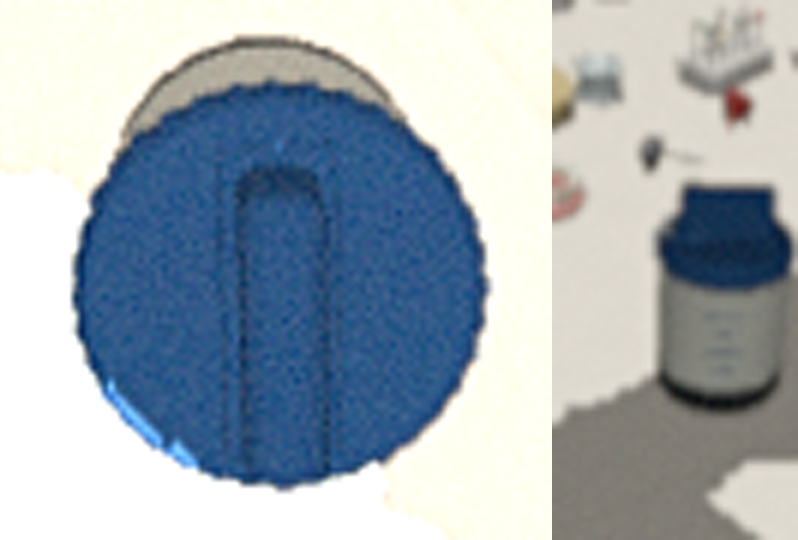

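Crop at 6x. The lid ellipse centre is at (281,286), which is w1 (291.8,202.7). The bar top runs from (282,190) to (287,465). In the scene crop the bar's top centre is at (730,188), s1 (309.7,211.3).

```bash
python3 - <<'E'
from h import *
print('bar top tri',tri(('w1',292.5,210),('s1',309.7,211.3)),tri(('w1',292.5,210),('s1',309.7,211.3),('top',307.1,236.5)))
for z in(.085,.09): print('lid',z,at('w1',291.8,202.7,z),at('top',307.2,237.2,z))
a,b=at('w1',292,187,.118),at('w1',292.8,232.5,.118); print(a,b,np.linalg.norm(a-b),(a+b)/2,np.degrees(np.arctan2(*(a-b)[1::-1])), np.degrees(np.arctan2(*(b-a)[1::-1])))
go([.4245,-.1215,.2],-130)
E
```

```text
bar top tri [ 0.42462598 -0.12159074  0.11651118] [ 0.42566386 -0.12096613  0.1159777 ]
lid 0.085 [ 0.42513003 -0.12006473  0.085     ] [ 0.42653475 -0.12204284  0.085     ]
lid 0.09 [ 0.42436819 -0.12129741  0.09      ] [ 0.42626376 -0.12170741  0.09      ]
[ 0.41047207 -0.13977752  0.118     ] [ 0.43815009 -0.10442686  0.118     ] 0.044897022740662734 [ 0.42431108 -0.12210219  0.118     ] -128.0593954283945 51.940604571605505
now 1.45 [ 0.4257 -0.142   0.2594] [ 1.7998e+02 -2.0000e-02 -1.2978e+02] [-0.4 -0.3  0.1] [  7.  -3. -23.   0. -70. -47.]
shift cm [-1.5   1.4   5.94] turn [ 0.02 -0.02  0.22]
```

Converted, 12.7 cm / 80 = 0.1588, 11 cm / 80 = 0.1375, -1.2 degrees / 90 = -0.0133.

Emit:
{"fn": "send_rows", "kwargs": {"plan": [[[-0.0063, 0.005, 0.025, 0, 0, -0.0056], [-0.0138, 0.0125, 0.0625, 0, 0, -0.0133], [-0.0188, 0.0175, 0.1, 0, 0, -0.0133], [-0.0188, 0.0175, 0.1375, 0, 0, -0.0133], [-0.0188, 0.0175, 0.1588, 0, 0, -0.0133], [-0.0188, 0.0175, 0.1588, 0, 0, -0.0133], [-0.0188, 0.0175, 0.1588, 0, 0, -0.0133]]]}}

```text
clock: 2.03
tool_pos: [0.4241, -0.1227, 0.1322]
orientation: [179.9, -0.1, -128.7]
force: [-0.3, -0.3, -0.0]
opening: 0.0877
gripper_force: 0.0
```

```bash
python3 -c "
from h import *
snap('wrist','w2')
go([.4248,-.1213,.0945],-128.5)"
```

```text
now 2.0833 [ 0.4251 -0.1225  0.1333] [-1.7998e+02 -2.0000e-02 -1.2870e+02] [-0.5  1.   0.2] [ 10.   3. -35.   0. -52. -48.]
shift cm [-0.08  0.1   3.88] turn [-0.02 -0.02 -0.2 ]
```

View pics/w2.png

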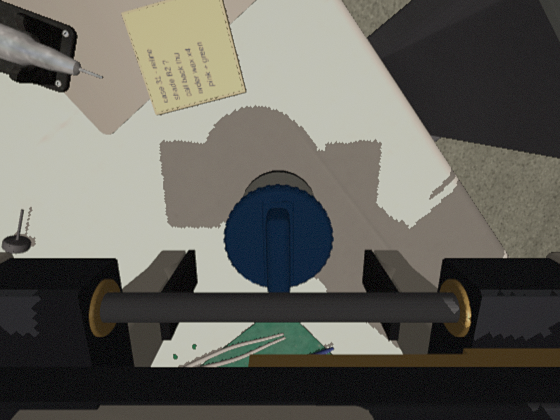

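The bar at (278,205–290) is centred between the fingers (195 and 364) and parallel to them. I'll descend and grip.

Converted, 3.8 cm / 80 = 0.0475, 3.4 cm / 80 = 0.0425.

Emit:
{"fn": "send_rows", "kwargs": {"plan": [[[0, 0, 0.015, 0, 0, 0], [0, 0, 0.0325, 0, 0, 0], [0, 0, 0.0425, 0, 0, 0], [0, 0, 0.0475, 0, 0, 0], [0, 0, 0.0475, 0, 0, 0]]]}}

```text
clock: 2.5
tool_pos: [0.4248, -0.1218, 0.0947]
orientation: [-180.0, -0.0, -128.6]
force: [-0.5, -1.1, 0.3]
opening: 0.0878
gripper_force: 0.0
```

Emit:
{"fn": "send_rows", "kwargs": {"plan": [[[0, 0, 0, 0, 0, 0], [0, 0, 0, 0, 0, 0], [0, 0, 0, 0, 0, 0], [0, 0, 0, 0, 0, 0], [0, 0, 0, 0, 0, 0], [0, 0, 0, 0, 0, 0], [0, 0, 0, 0, 0, 0], [0, 0, 0, 0, 0, 0]]], "fingers": 0}}

```text
clock: 3.17
tool_pos: [0.4248, -0.1215, 0.0946]
orientation: [-180.0, 0.0, -128.6]
force: [0.7, 0.2, -0.1]
opening: 0.0399
gripper_force: 0.0
```

Emit:
{"fn": "send_rows", "kwargs": {"plan": [[[0, 0, 0, 0, 0, 0], [0, 0, 0, 0, 0, 0], [0, 0, 0, 0, 0, 0], [0, 0, 0, 0, 0, 0], [0, 0, 0, 0, 0, 0], [0, 0, 0, 0, 0, 0], [0, 0, 0, 0, 0, 0], [0, 0, 0, 0, 0, 0]]]}}

```text
clock: 3.83
tool_pos: [0.4246, -0.1215, 0.0945]
orientation: [180.0, -0.0, -128.6]
force: [0.7, -0.1, -1.0]
opening: 0.0138
gripper_force: 29.9
```

```bash
python3 -c "
from h import *
print(ctrl.get_obs()['opening'],ctrl.get_obs()['gripper_force'])
go([.34,.16,.26],-120)"
```

```text
0.013828531618694491 29.94979351758957
now 3.8333 [ 0.4246 -0.1215  0.0945] [ 179.99   -0.   -128.63] [ 0.7 -0.1 -1. ] [ 10.   6. -38.  -0. -46. -48.]
shift cm [-16.71  24.19 -16.55] turn [ 0.01 -0.   -8.63]
```

Gripped: opening 13.8 mm, 30 N. Lifting.

Converted, -17.5 cm / 80 = -0.2188, -16 cm / 80 = -0.2.

Emit:
{"fn": "send_rows", "kwargs": {"plan": [[[0, 0, -0.0125, 0, 0, 0], [0, 0, -0.0375, 0, 0, 0], [0, 0, -0.075, 0, 0, 0], [0, 0, -0.1188, 0, 0, 0], [0, 0, -0.1625, 0, 0, 0], [0, 0, -0.2, 0, 0, 0], [0, 0, -0.2188, 0, 0, 0], [0, 0, -0.2188, 0, 0, 0]]]}}

```text
clock: 4.5
tool_pos: [0.4263, -0.1216, 0.2732]
orientation: [-179.7, 0.2, -128.6]
force: [0.8, -0.7, -2.6]
opening: 0.014
gripper_force: 29.9
```

```bash
python3 -c "
from h import *
go([.46,.435,.27],-100)
print(at('top',180,150,.5),at('top',180,100,.6))"
```

```text
now 4.5 [ 0.4263 -0.1216  0.2732] [-179.73    0.23 -128.61] [ 0.8 -0.7 -2.6] [ 10.  -4. -23.   0. -71. -48.]
shift cm [-45.6   32.1    0.35] turn [ -0.32   0.15 -28.61]
[0.61802491 0.22964736 0.5       ] [0.70911078 0.20932982 0.6       ]
```

Converted, -20.6 cm / 80 = -0.2575, 1.9 cm / 80 = 0.0238, -12.9 degrees / 90 = -0.1433.

Emit:
{"fn": "send_rows", "kwargs": {"plan": [[[-0.0113, 0.0075, 0, 0, 0, -0.0067], [-0.0338, 0.0238, 0, 0, 0, -0.0189], [-0.0675, 0.0475, 0, 0, 0, -0.0378], [-0.1038, 0.0725, 0, 0, 0, -0.0578], [-0.1425, 0.1, 0, 0, 0, -0.08], [-0.1813, 0.1275, 0, 0, 0, -0.1011], [-0.22, 0.155, 0, 0, 0, -0.1222], [-0.2575, 0.1813, 0, 0, 0, -0.1433]]]}}

```text
clock: 5.17
tool_pos: [0.4389, 0.1315, 0.2682]
orientation: [179.9, -0.1, -115.6]
force: [2.1, -0.5, -1.7]
opening: 0.0136
gripper_force: 29.9
```

```bash
python3 -c "
from h import *
go([.46,.435,.27],-100)"
```

```text
now 5.1667 [0.4389 0.1315 0.2682] [ 1.7992e+02 -7.0000e-02 -1.1563e+02] [ 2.1 -0.5 -1.7] [ 41.  -2. -21.  -0. -71. -67.]
shift cm [-28.27  11.22  -0.2 ] turn [  0.08  -0.06 -15.63]
```

Converted, -27.4 cm / 80 = -0.3425, -3.6 cm / 80 = -0.045, -15 degrees / 90 = -0.1667.

Emit:
{"fn": "send_rows", "kwargs": {"plan": [[[-0.045, 0.0175, 0, 0, 0, -0.0222], [-0.0925, 0.0363, 0, 0, 0, -0.0444], [-0.14, 0.055, -0.0025, 0, 0, -0.0667], [-0.1875, 0.0738, -0.0025, 0, 0, -0.0889], [-0.235, 0.0925, -0.0025, 0, 0, -0.1111], [-0.28, 0.1113, -0.0025, 0, 0, -0.1333], [-0.3175, 0.1263, -0.0025, 0, 0, -0.1556], [-0.3425, 0.1363, -0.0025, 0, 0, -0.1667]]]}}

```text
clock: 5.83
tool_pos: [0.4599, 0.4267, 0.2687]
orientation: [179.9, -0.2, -100.5]
force: [-0.3, -0.3, -3.0]
opening: 0.0139
gripper_force: 29.9
```

Converted, -0.7 cm / 80 = -0.0088, 0.3 cm / 80 = 0.0038, -0.6 degrees / 90 = -0.0067.

Emit:
{"fn": "send_rows", "kwargs": {"plan": [[[-0.0088, 0.0038, 0, 0, 0, -0.0067], [-0.0088, 0.0038, 0, 0, 0, -0.0067], [-0.0088, 0.0038, 0, 0, 0, -0.0067], [-0.0088, 0.0038, 0, 0, 0, -0.0067]]]}}

```text
clock: 6.17
tool_pos: [0.4589, 0.4304, 0.2708]
orientation: [180.0, -0.1, -100.2]
force: [0.1, 0.5, -2.1]
opening: 0.014
gripper_force: 29.9
```

```bash
python3 -c "
from h import *
snap('wrist','w3');p=proj('w3',[.4388,.3167,.066]);print(p)
go([.46,.435,.27],-100)
u,v=p.round().astype(int);u0,v0=max(u-60,0),max(v-45,0);print(u0,v0)
im=cv2.imread('pics/w3.png')
cv2.imwrite('pics/c3.png',cv2.resize(im[v0:v0+100,u0:u0+133],None,fx=6,fy=6,interpolation=cv2.INTER_CUBIC))"
```

```text
[278.14760198  70.24119736]
now 6.2167 [0.4591 0.4303 0.2714] [ 1.7998e+02 -3.0000e-02 -1.0018e+02] [ 0.6 -0.6 -3. ] [ 61.  15.  -1.  -0. -74. -71.]
shift cm [-0.48 -0.01  0.14] turn [ 0.02 -0.03 -0.18]
218 25
```

View pics/c3.png

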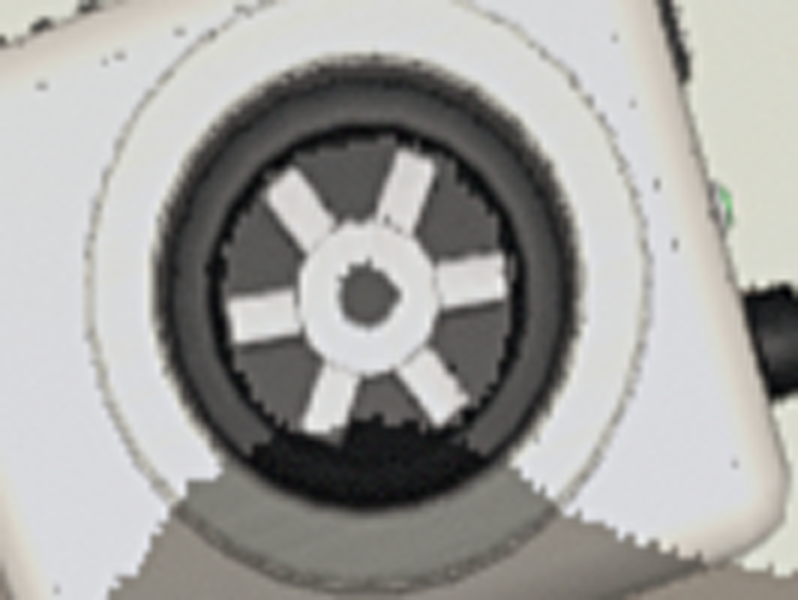

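A clear view of the drive (6x, origin (218,25)). Lug tips are at right (505,277), left (231,321), upper right (418,153), upper left (282,178), lower right (452,414) and lower left (318,432). The hub is at (368,295). Rim inner ellipse is x 155..580, y 55..510.

```bash
cat > m.py <<'E'
from h import *
def w(p,z): return at('w3',218+(p[0]-2.5)/6,25+(p[1]-2.5)/6,z)
z=.064
T=[w(p,z) for p in[(505,277),(418,153),(282,178),(231,321),(318,432),(452,414)]]
for a in range(3): print('mid',((T[a]+T[a+3])/2).round(4),'len',np.linalg.norm(T[a]-T[a+3]).round(4),'ang',np.degrees(np.arctan2(*(T[a]-T[a+3])[1::-1])).round(1))
print('hub',w((368,295),z),'rim',(w((155,283),.072)+w((580,283),.072))/2,(w((367,55),.072)+w((367,510),.072))/2,np.linalg.norm(w((155,283),.072)-w((580,283),.072)))
print('tri',tri(('w3',218+365.5/6,25+292.5/6),('top',183.2,231.6)), tri(('w3',218+365.5/6,25+292.5/6),('top',183.2,231.6),('scene',160+(597-400)/5-27,255+(397-300)/5)))
E
python3 m.py
```

```text
mid [0.4388 0.3205 0.064 ] len 0.0471 ang 178.3
mid [0.4388 0.3199 0.064 ] len 0.0472 ang -121.3
mid [0.4386 0.3204 0.064 ] len 0.0472 ang -62.4
hub [0.43858575 0.31990473 0.064     ] rim [0.43846395 0.31877778 0.072     ] [0.43873283 0.31976213 0.072     ] 0.07050208760347958
tri [0.43893305 0.31911234 0.05631459] [0.43894406 0.31861826 0.06346909]
```

```bash
python3 - <<'E'
from h import *
im=np.load('pics/w3.npz')['img'].astype(int); m=(im[:,:,2]>im[:,:,0]+35)&(im[:,:,2]>im[:,:,1]+15)
m[:130]=0
for c in (260,270,280,290,300):
    r=np.where(m[:,c])[0]; print(c,r[:3])
o=ctrl.get_obs();R=Ro.from_euler('xyz',o['orientation'],degrees=True)
for dx in(-.002,0,.002):
  # front lid edge silhouette: sweep rim heights 75..90 mm
  print(dx,[proj('w3',o['tool_pos']+R.apply([.036+dx,0,.0945-h])).round(1) for h in(.075,.085,.09)])
go([.4386,.3195,.2714],-121.8)
E
```

```text
260 [202 204 205]
270 [201 202 203]
280 [198 200 201]
290 [199 201 202]
300 [202 204 205]
-0.002 [array([278. , 194.5]), array([278. , 199.4]), array([277.9, 202. ])]
0 [array([278., 191.]), array([277.9, 195.7]), array([277.9, 198.2])]
0.002 [array([278. , 187.4]), array([277.9, 191.9]), array([277.9, 194.3])]
now 6.2167 [0.4591 0.4303 0.2714] [ 1.7998e+02 -3.0000e-02 -1.0018e+02] [ 0.6 -0.6 -3. ] [ 61.  15.  -1.  -0. -74. -71.]
shift cm [11.27  0.05  0.  ] turn [ 1.000e-02 -3.000e-02  2.162e+01]
```

Converted, 11.3 cm / 80 = 0.1413, 10.4 cm / 80 = 0.13, 21.6 degrees / 90 = 0.24.

Emit:
{"fn": "send_rows", "kwargs": {"plan": [[[0.0125, 0, 0, 0, 0, 0.0222], [0.0375, 0, 0, 0, 0, 0.0667], [0.0725, 0, 0, 0, 0, 0.1222], [0.105, 0, 0, 0, 0, 0.1778], [0.13, 0, 0, 0, 0, 0.2222], [0.1413, 0, 0, 0, 0, 0.24], [0.1413, 0, 0, 0, 0, 0.24], [0.1413, 0, 0, 0, 0, 0.24]]]}}

```text
clock: 6.88
tool_pos: [0.4395, 0.3198, 0.2724]
orientation: [-180.0, 0.1, -121.7]
force: [-0.1, 0.3, -2.7]
opening: 0.0136
gripper_force: 29.9
```

```bash
python3 -c "
from h import *
go([.4382,.3189,.172],-121.8)"
```

```text
now 6.8833 [0.4395 0.3198 0.2724] [-1.8000e+02  1.1000e-01 -1.2172e+02] [-0.1  0.3 -2.7] [ 57.   6. -12.   0. -72. -88.]
shift cm [ 0.16  0.07 10.04] turn [-0.    0.11  0.08]
```

Converted, 9.8 cm / 80 = 0.1225, 9.6 cm / 80 = 0.12.

Emit:
{"fn": "send_rows", "kwargs": {"plan": [[[0.0013, 0, 0.0188, 0, 0, 0], [0.0013, 0, 0.05, 0, 0, 0], [0.0013, 0, 0.0813, 0, 0, 0], [0.0013, 0, 0.1063, 0, 0, 0], [0.0013, 0, 0.12, 0, 0, 0], [0.0013, 0, 0.1225, 0, 0, 0], [0.0013, 0, 0.1225, 0, 0, 0], [0.0013, 0, 0.1225, 0, 0, 0]]]}}

```text
clock: 7.55
tool_pos: [0.4394, 0.3203, 0.1746]
orientation: [-180.0, 0.1, -121.7]
force: [-0.3, -0.7, -3.0]
opening: 0.0137
gripper_force: 29.9
```

```bash
python3 -c "
from h import *
go([.4382,.3189,.1605],-121.8)"
```

```text
now 7.55 [0.4394 0.3203 0.1746] [-1.7997e+02  8.0000e-02 -1.2168e+02] [-0.3 -0.7 -3. ] [ 57.  11. -20.   0. -59. -88.]
shift cm [0.18 0.03 1.41] turn [-0.03  0.08  0.12]
```

Converted, 1.7 cm / 80 = 0.0213, 1.4 cm / 80 = 0.0175.

Emit:
{"fn": "send_rows", "kwargs": {"plan": [[[0.0019, 0, 0.0025, 0, 0, 0], [0.0019, 0, 0.0063, 0, 0, 0], [0.0019, 0, 0.01, 0, 0, 0], [0.0019, 0, 0.0138, 0, 0, 0], [0.0019, 0, 0.0175, 0, 0, 0], [0.0019, 0, 0.02, 0, 0, 0], [0.0019, 0, 0.0213, 0, 0, 0], [0.0019, 0, 0.0213, 0, 0, 0]]]}}

```text
clock: 8.22
tool_pos: [0.4382, 0.3183, 0.1569]
orientation: [-180.0, 0.0, -121.7]
force: [-1.8, -0.6, 5.2]
opening: 0.0141
gripper_force: 30.0
```

Converted, 0.5 cm / 80 = 0.0063, 0.4 cm / 80 = 0.005.

Emit:
{"fn": "send_rows", "kwargs": {"plan": [[[0, 0, 0, 0, 0, 0], [0, 0, 0.0013, 0, 0, 0], [0, 0, 0.0025, 0, 0, 0], [0, 0, 0.0038, 0, 0, 0], [0, 0, 0.005, 0, 0, 0], [0, 0, 0.0063, 0, 0, 0], [0, 0, 0.0063, 0, 0, 0]]]}}

```text
clock: 8.8
tool_pos: [0.4382, 0.3183, 0.1519]
orientation: [-180.0, 0.0, -121.7]
force: [-2.0, -0.6, 6.4]
opening: 0.0135
gripper_force: 30.0
```

Spring-like force at 9 mm of travel means the beaker is meshing. I'll press on to the stop.

Converted, 0.65 cm / 80 = 0.0081, 0.6 cm / 80 = 0.0075.

Emit:
{"fn": "send_rows", "kwargs": {"plan": [[[0, 0, 0.0013, 0, 0, 0], [0, 0, 0.0025, 0, 0, 0], [0, 0, 0.0038, 0, 0, 0], [0, 0, 0.005, 0, 0, 0], [0, 0, 0.0063, 0, 0, 0], [0, 0, 0.0075, 0, 0, 0], [0, 0, 0.0081, 0, 0, 0], [0, 0, 0.0081, 0, 0, 0]]]}}

```text
clock: 9.47
tool_pos: [0.4385, 0.3184, 0.1463]
orientation: [-180.0, 0.1, -121.7]
force: [-2.7, -2.9, 11.8]
opening: 0.0138
gripper_force: 30.0
```

Converted, 0.1 cm / 80 = 0.0013, 0.05 cm / 80 = 0.0006.

Emit:
{"fn": "send_rows", "kwargs": {"plan": [[[0, 0, 0.0006, 0, 0, 0], [0, 0, 0.0013, 0, 0, 0], [0, 0, 0.0013, 0, 0, 0], [0, 0, 0.0013, 0, 0, 0]]]}}

```text
clock: 9.8
tool_pos: [0.4388, 0.3186, 0.1462]
orientation: [-179.9, 0.1, -121.7]
force: [-3.5, -2.8, 18.3]
opening: 0.0137
gripper_force: 30.0
```

```bash
python3 -c "
from h import *
go([.4382,.3189,.146],-121.8)
snap('scene','s2')
cv2.imwrite('pics/c4.png',cv2.resize(cv2.imread('pics/s2.png')[190:320,110:270],(800,600),interpolation=cv2.INTER_CUBIC))"
```

```text
now 9.8 [0.4388 0.3186 0.1462] [-1.7993e+02  1.3000e-01 -1.2168e+02] [-3.5 -2.8 18.3] [ 57.  12. -23.   0. -55. -88.]
shift cm [0.   0.06 0.02] turn [-0.07  0.13  0.12]
```

View pics/c4.png

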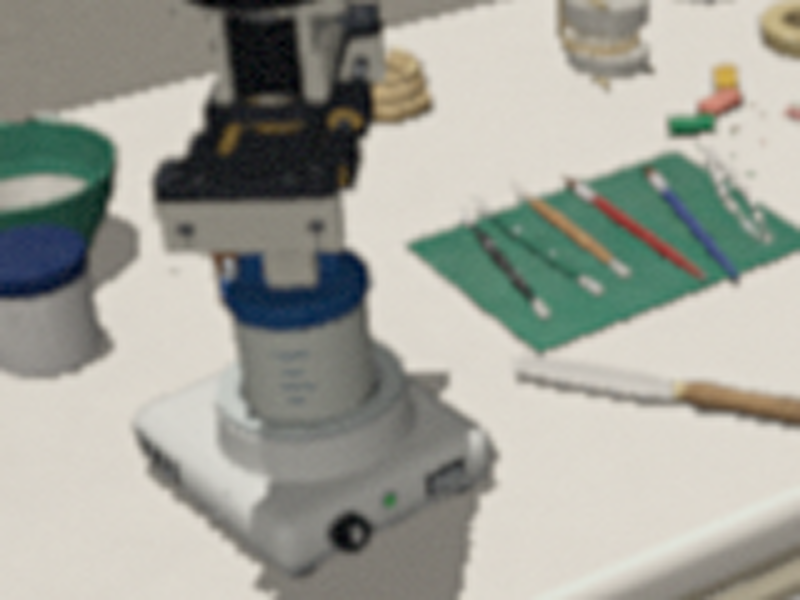

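The beaker stands upright in the turret, seated down, with its black foot fully in the well. Net force is about 21 N and TCP z no longer follows the command, so it is at the stop. Holding.

Emit:
{"fn": "send_rows", "kwargs": {"plan": [[[0, 0, 0, 0, 0, 0], [0, 0, 0, 0, 0, 0], [0, 0, 0, 0, 0, 0], [0, 0, 0, 0, 0, 0], [0, 0, 0, 0, 0, 0], [0, 0, 0, 0, 0, 0], [0, 0, 0, 0, 0, 0], [0, 0, 0, 0, 0, 0]]]}}

```text
clock: 10.52
tool_pos: [0.4388, 0.3186, 0.1462]
orientation: [-179.9, 0.1, -121.7]
force: [-3.3, -2.4, 18.4]
opening: 0.0136
gripper_force: 30.0
```

Emit:
{"fn": "send_rows", "kwargs": {"plan": [[[0, 0, 0, 0, 0, 0], [0, 0, 0, 0, 0, 0], [0, 0, 0, 0, 0, 0], [0, 0, 0, 0, 0, 0], [0, 0, 0, 0, 0, 0], [0, 0, 0, 0, 0, 0], [0, 0, 0, 0, 0, 0], [0, 0, 0, 0, 0, 0]]]}}

```text
clock: 11.18
tool_pos: [0.4387, 0.3185, 0.1461]
orientation: [-179.9, 0.1, -121.7]
force: [-3.7, -3.0, 18.2]
opening: 0.0137
gripper_force: 30.0
```

Emit:
{"fn": "send_rows", "kwargs": {"plan": [[[0, 0, 0, 0, 0, 0], [0, 0, 0, 0, 0, 0], [0, 0, 0, 0, 0, 0], [0, 0, 0, 0, 0, 0], [0, 0, 0, 0, 0, 0], [0, 0, 0, 0, 0, 0], [0, 0, 0, 0, 0, 0], [0, 0, 0, 0, 0, 0]]]}}

```text
clock: 11.85
tool_pos: [0.4387, 0.3185, 0.1461]
orientation: [-179.9, 0.1, -121.7]
force: [-3.8, -3.6, 17.5]
opening: 0.0137
gripper_force: 30.0
```

Emit:
{"fn": "send_rows", "kwargs": {"plan": [[[0, 0, 0, 0, 0, 0], [0, 0, 0, 0, 0, 0], [0, 0, 0, 0, 0, 0], [0, 0, 0, 0, 0, 0], [0, 0, 0, 0, 0, 0], [0, 0, 0, 0, 0, 0], [0, 0, 0, 0, 0, 0], [0, 0, 0, 0, 0, 0]]]}}

```text
clock: 12.52
tool_pos: [0.4388, 0.3186, 0.1462]
orientation: [-179.9, 0.1, -121.7]
force: [-3.4, -3.8, 18.2]
opening: 0.014
gripper_force: 30.0
```

Emit:
{"fn": "send_rows", "kwargs": {"plan": [[[0, 0, 0, 0, 0, 0], [0, 0, 0, 0, 0, 0], [0, 0, 0, 0, 0, 0], [0, 0, 0, 0, 0, 0], [0, 0, 0, 0, 0, 0], [0, 0, 0, 0, 0, 0], [0, 0, 0, 0, 0, 0], [0, 0, 0, 0, 0, 0]]]}}

```text
clock: 13.18
tool_pos: [0.4387, 0.3186, 0.1462]
orientation: [-179.9, 0.1, -121.7]
force: [-3.9, -3.4, 17.8]
opening: 0.0137
gripper_force: 30.0
```

```bash
python3 -c "
from plant import ctrl
print(ctrl.close_job())"
```

```text
the job is handed in; nothing more can be done
None
```

I handed the job in with the beaker still gripped at 30 N, meshed on the drive and pressed to the stop at about 21 N for over 3 s; the hand-in gave no verdict back.

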